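Hold the viewer's sprung shutter half open in front of a culture dish

ROBOT

A 6-joint arm with a two-finger parallel gripper is mounted at the origin on a cart in front of the work surface, level with it; the furniture and walls round the work are solid. World frame = base frame: x ahead of the robot, y to its left, z up, the work surface at z = 0. Lengths are in m, angles in rad, forces in N, time in s.
With the tool pointing down it reaches from about 0.275 to 0.825 m from the base axis. Payload 4.9 kg.
Tool frame: the origin (TCP) lies at the very end of the fingers, on their centre line; the grasp point (between the pads) lies 19 mm behind it; z points along the fingers, y is the line along which they close (so a half turn about z gives the same grasp; the last joint's range is limited). The gripper opens to 85 mm and grips with 20 to 120 N. Pads are 22 mm wide; open, the fingers measure 114 mm over their backs; the gripper's body (76 mm by 85 mm) begins 54 mm behind the grasp point. The pads swing forward as they close: fully open they stand 13 mm farther back than shut.
Start: joints at [1.051, 0.326, -0.193, 1.052, 0, 1.437], TCP at [0.207, 0.51, 0.231] pointing down, gripper open.
Joint ranges: [-2.65, 2.65], [-0.97, 1.79], [-1.3, 1.35], [-1.93, 2.1], [-1.47, 1.37], [-3.14, 3.14]. Speed limits (rad/s): [2.57, 2.57, 3.14, 3.14, 3.14, 3.14].

INTERFACE

Orientations are given as a unit quaternion [w, x, y, z].
In Python, from station import get_state, read_camera, job_done, boxes_of, mark_of gives the robot as it stands. The module is installed in compiled form; this text tells all that it offers.
- The arm moves only by the tool apply_moves, never from a script. Its argument "series" is one flat list of numbers, 7 for each row, row after row: the turn, a rotation vector about the tool's x, y, z in degrees, then the shift along the tool's x, y, z in cm, then the opening, from -1 (shut) to 1 (fully open). A call has 1 to 10 rows; each row shifts and turns the commanded pose from where the row before left it, along the tool's axes as they then stand; what a row does not reach is not made up. A row lasts 1/8 s, in which the tool goes at most 62.5 mm and 10.7 degrees, less where a joint would pass 70% of its speed; a pose out of reach is approached as far as the arm can. A call with a gripper value outside its range is refused whole. The fingers move at their own pace and stop on an object; "force" is the grip in N (left out, the last holds). Time passes only in rows, so rows that do not move let the fingers close. It gives the time, the measured TCP pose, the force, the opening and the grip force at its end, in the units of the state.
- get_state(): the state, without advancing time (a new reading comes with each control period).
- read_camera(name): name is "side" or "top"; returns a dict with "img" (420x560x3 uint8, red, green, blue), "fx", "fy", "cx", "cy" (pixels), "xyz" and "attitude" of the camera in the world. Camera axes: x right, y down, z forward; pixel columns grow to the right and rows downward; lengths in m; the calibration is good to about 2 mm. A picture is of the moment at which its call begins. There is no depth.
- job_done(): hands the job in; it is judged then, once.
Trained networks look in a picture, given as the dict that the camera call returned (one of the last four; its "shot" number tells which), for a name from the list of things; names that differ only in an ending like _2 or _b are one class to them, and where a whole thing is asked for, a point or a joint stands for the part that bears it (a point fixed in the world has none). Each returns a list of dicts, best first, with "confidence" (0 to 1); they miss things now and then, are a little off and sometimes report something else, mostly with a low value. They report only what shows in the picture. A call takes as long as a camera call.
- boxes_of(picture, target): "position" ([row, column] in pixels, amid what is visible of it).
- mark_of(picture, target): "position" ([row, column] in pixels: a listed point, or the origin of a listed thing).
The state is a dict: "clock": time; "qpos": joint angles; "qvel": joint speeds; "tau": joint torques, N m; "tool_pos": TCP position; "tcp_rot": TCP orientation; "contact_force": force on the tool from outside, world axes, zero at the start; "moment": the same for the moment, N m; "gripper_width": finger opening in m; "grasp_force": force on a finger pad.
Only numpy, scipy, OpenCV 4.12 (cv2) and the standard library are available. Lean on these libraries where they do the work, as an engineer would, in place of code of your own. Each camera call takes 0.05 s, during which the arm holds its last target. There are 200 camera calls.

TASK

Slide the petri dish flat across the worktop, without lifting it, until it lies inside the round mark in front of the side-light viewer, and let go of it. Then slide the viewer's sprung shutter (the part with the upright tab) to half travel, never past three quarters, and hold it there: the program finishes with the fingers still holding the shutter half open. Leave the other things on the worktop where they are.

Things in the scene. Friction and masses are not known exactly. Their poses are not given: they have to be found in the camera images.
- dish: the only petri dish: round, lidded, glass with pink medium, 61 mm across, 15 mm high, about 60 g, lying flat on the worktop. Origin at the centre of its underside, z up. It feels slightly faceted: flats 58 mm apart face its own x and y axes.
- viewer: side-light viewer, fixed: a grey lamp housing 50 mm high with a window low in its front. Origin on the worktop below the window's middle, in the front face's plane; x points into the housing (away from the mark), y along the front to the left seen from the robot. It spans x 0 to 70, y -50 to +100 mm. A thin white sheet (under 1 mm, things slide onto it without catching) lies in front.
- mark (a point): centre of the round mark, a black ring 80 mm across its outside printed on the white sheet, at worktop height, 110 mm in front of the window (viewer x = -110 mm, y = 0)
- shutter (a joint): travel of the sprung shutter in m: 0 closed (at the start), 0.050 fully open, half travel 0.025. It slides along the viewer's +y and closes by itself when released. The spring pushes back with about 2 N when closed, 6 N at half travel, 10 N fully open.
- tab (a point): middle of the top end of the shutter's upright black tab, 93 mm above the worktop; moves with the shutter. Tab: 12 mm thick along viewer y (the sliding direction), 20 mm along viewer x, 39 mm tall above the shutter's flat top flange (54 mm above the worktop). Grip it from above, fingers closing along viewer y, or push it. Closed, it is at viewer x = 16, y = 0 mm.
- half_line (a point): the longest and thickest line of the scale on the housing's top, 51 mm above the worktop, at viewer x = 46 mm, y = 25 mm: the shutter is at half travel when the tab's small pointer lies over it
- beaker: bystander: glass beaker 53 mm across, 68 mm high; origin at the centre of its underside
- amber_bottle: bystander: small amber bottle with a white cap, 40 mm across, 88 mm high; origin at the centre of its underside
- strip_carton: bystander: small flat carton 42 x 72 x 18 mm; origin at the centre of its underside
- marker_pen: bystander: pen lying on the worktop, 120 mm long along its y, 16 mm thick; origin at the centre of its underside
- stopper: bystander: rubber stopper 26 mm across, 26 mm high; origin at the centre of its underside

How it is judged:
On the way, in this order (a step that is already met when the one before it is completed fails the run):
1. the dish lies inside the mark, let go, with the shutter still closed (horizontal distance between dish and mark below 0.01 m and height (world z) of dish below 0.004 m and angle between dish's own z axis and vertical below 0.08 rad and linear speed of dish below 0.01 m/s and contact force between the fingers and dish below 0.2 N and value of joint shutter below 0.004 m), for 0.2 s.
2. the fingers hold the shutter at half travel (value of joint shutter between 0.021 and 0.029 m and contact force between the fingers and shutter above 2.5 N), for 0.3 s.
At the end, for the whole second after the job is handed in: The dish lies flat and at rest on the worktop, wholly inside the round mark (centre within 10 mm of the mark's), and the fingers hold the shutter still at half travel, 25 mm within 4 mm, pressing on it with more than 2.5 N (all of step 2 and horizontal distance between dish and mark below 0.01 m and height (world z) of dish below 0.004 m and angle between dish's own z axis and vertical below 0.08 rad and linear speed of dish below 0.01 m/s and velocity of joint shutter between -0.008 and 0.008 m/s); the arm keeps its last pose, push and grip.
It fails at once if the dish is lifted more than 10 mm or tipped (height (world z) of dish above 0.01 m or angle between dish's own z axis and vertical above 0.3 rad).
It fails at once if the shutter is opened past three quarters of its travel (value of joint shutter above 0.0385 m).
It fails at once if a bystander is moved by more than 20 mm (distance of any of beaker, amber_bottle, strip_carton, marker_pen, stopper from where it was at the start of the episode above 0.02 m).
It also fails if it takes over 54 s, if anything falls off the work surface, if the arm or the gripper's body presses on something with over 40 N, if the wrist force passes 120 N, or if a joint passes its speed limit or range.

## Working session

There is one attempt and no reset: what is moved stays moved. The work goes in short steps, Python scripts to look and compute and a tool call to move; the robot and the scene stay as the last step left them, time stands still between calls to the robot, and variables do not carry over. Pictures are saved under pics/ and viewed, at most 10 in all, crops included, and the job is handed in when it is done.

Besides the shell and the picture viewer there is one more tool, called after "Call:" in YAML: its name, and indented under it one key for each argument. apply_moves: Moves the arm, as the interface text tells. Its arguments: {"type":"object","properties":{"series":{"type":"array"},"force":{"type":"number"}},"required":["series"]}

```bash
mkdir -p pics; cat > h.py <<'E'
import numpy as np, cv2
from scipy.spatial.transform import Rotation as R
from station import *
def rot(q): return R.from_quat([q[1],q[2],q[3],q[0]]).as_matrix()
def ray(p,rc):
    d=np.array([(rc[1]-p['cx'])/p['fx'],(rc[0]-p['cy'])/p['fy'],1.])
    a=np.array(p['attitude'],float)
    M=rot(a) if a.size==4 else a.reshape(3,3)
    return np.array(p['xyz']),M@d
def at_z(p,rc,z):
    o,d=ray(p,rc); return o+d*(z-o[2])/d[2]
def save(p,n): cv2.imwrite('pics/'+n,p['img'][:,:,::-1])
E
python3 - <<'E'
from h import *
s=get_state();print(s)
Z=dict(dish=0,viewer=0,mark=0,tab=.093,half_line=.051,beaker=0,amber_bottle=0,strip_carton=0,marker_pen=0,stopper=0)
for c in ('side','top'):
    p=read_camera(c);save(p,c+'1.png');print(c,p['xyz'],p['attitude'],p['fx'])
    for n,z in Z.items():
        for m in mark_of(p,n)[:2]: print(n,round(m['confidence'],2),np.round(m['position'],1),np.round(at_z(p,m['position'],z),4))
E
```

```text
{'clock': 0.0, 'qpos': array([ 1.05084824e+00,  3.26928718e-01, -1.93567021e-01,  1.05200795e+00,
       -6.55968272e-06,  1.43663544e+00]), 'qvel': array([ 0.00040321, -0.00053565,  0.00098984, -0.0013639 , -0.00018232,
        0.001652  ]), 'tau': array([ 2.96554528e-03, -4.43396723e+01,  2.62443334e+01,  1.53111893e-02,
        1.31653942e-04, -5.85611389e-06]), 'tool_pos': array([0.20664189, 0.5090847 , 0.2305165 ]), 'tcp_rot': array([-2.71142570e-04,  1.91699555e-01,  9.81453286e-01, -8.09481074e-04]), 'contact_force': array([-0.15832981,  0.20124193,  0.20864593]), 'moment': array([-0.01456321, -0.05336695, -0.02752816]), 'grasp_force': 0.0, 'gripper_width': 0.08529315743435205}
side [ 0.20097205 -0.37581849  0.96220094] [-0.27993538  0.90605337 -0.30173284  0.09828924] 452.51591157261146
dish 0.68 [189.4 226.3] [0.523  0.2819 0.    ]
viewer 0.8 [242.7 307.1] [0.5928 0.0269 0.    ]
mark 0.67 [266.9 266.8] [0.4749 0.0325 0.    ]
tab 0.69 [221.4 312.9] [0.6007 0.0238 0.093 ]
half_line 0.62 [219.  314.6] [0.6276 0.046  0.051 ]
beaker 0.76 [337.8 364.7] [ 0.5443 -0.2317  0.    ]
am
[... 387 characters left out ...]
 [235.  207.1] [0.5025 0.2792 0.    ]
dish 0.7 [193.4 302.7] [0.6196 0.0192 0.    ]
viewer 0.76 [204.9 301.4] [0.5874 0.0228 0.    ]
mark 0.78 [246.8 297.9] [0.4722 0.0323 0.    ]
tab 0.81 [192.9 301.7] [0.6056 0.0282 0.093 ]
half_line 0.9 [182.7 294.1] [0.6398 0.0457 0.051 ]
half_line 0.36 [231.8 156.3] [0.5063 0.4036 0.051 ]
beaker 0.94 [220.3 394.9] [ 0.5469 -0.2358  0.    ]
amber_bottle 0.5 [177.4 170.8] [0.6605 0.3832 0.    ]
strip_carton 0.66 [174.6 218.5] [0.6699 0.2525 0.    ]
strip_carton 0.28 [231.4 207.1] [0.5123 0.2795 0.    ]
marker_pen 0.81 [235.  156.6] [0.5015 0.4152 0.    ]
stopper 0.63 [196.3 302.5] [0.6114 0.0198 0.    ]
stopper 0.52 [175.2 392.8] [ 0.6737 -0.2334  0.    ]
```

View pics/top1.png

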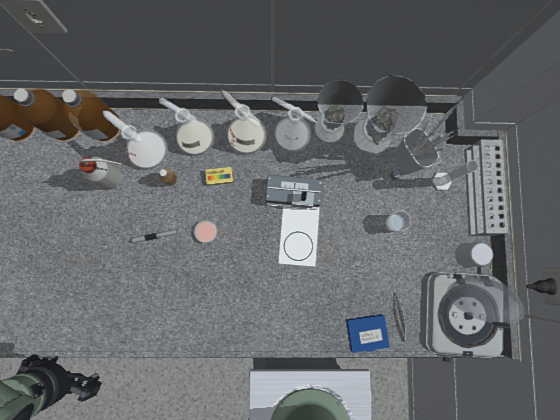

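View pics/side1.png

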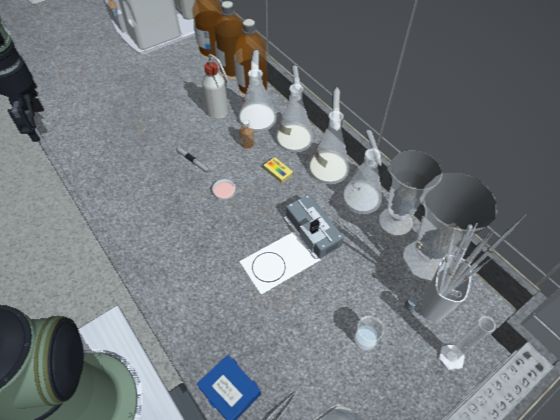

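Top view: dish at about (231,205), ring at (246,298), viewer above the sheet with its tab at about (196,302); bystanders are well clear of the path. I'll refine by segmentation.

```bash
cat >> h.py <<'E'
def dish(p,z=.010):
    im=p['img'].astype(int); hsv=cv2.cvtColor(p['img'],cv2.COLOR_RGB2HSV)
    m=((im[:,:,0]-im[:,:,1]>35)&(abs(im[:,:,1]-im[:,:,2])<35)&(im[:,:,0]>150)).astype(np.uint8)
    n,l,st,c=cv2.connectedComponentsWithStats(m); 
    k=[i for i in range(1,n) if st[i,4]>40]
    return [(st[i,4],at_z(p,c[i][::-1],z).round(4)) for i in k]
def ring(p,rc):
    r,c=map(int,rc); g=cv2.cvtColor(p['img'],cv2.COLOR_RGB2GRAY)
    s=g[r-22:r+23,c-22:c+23]; m=(s<140).astype(np.uint8)
    n,l,st,_=cv2.connectedComponentsWithStats(m,connectivity=8)
    k=min(range(1,n),key=lambda i:abs(st[i,2]-30)+abs(st[i,3]-30))
    y,x=np.nonzero(l==k); e=cv2.fitEllipse(np.c_[x,y].astype(np.float32))
    return e,at_z(p,(e[0][1]+r-22,e[0][0]+c-22),0)
def sheet(p,rc):
    g=(p['img'].min(2)>200).astype(np.uint8); g=cv2.morphologyEx(g,cv2.MORPH_CLOSE,np.ones((5,5)))
    n,l,st,_=cv2.connectedComponentsWithStats(g); k=l[int(rc[0]),int(rc[1])]
    y,x=np.nonzero(l==k); b=cv2.boxPoints(cv2.minAreaRect(np.c_[x,y].astype(np.float32)))
    return [at_z(p,q[::-1],0).round(4) for q in b]
E
python3 - <<'E'
from h import *
for c,rc in (('top',(246,298)),('side',(267,268))):
    p=read_camera(c);print(c,dish(p),ring(p,rc)); print(sheet(p,rc))
    if c=='top':
        cv2.imwrite('pics/crop1.png',cv2.resize(p['img'][165:275,250:340,::-1],None,fx=5,fy=5,interpolation=cv2.INTER_CUBIC))
    for n in ('tab','half_line','viewer'): print(n,[(round(m['confidence'],2),np.round(m['position'],1)) for m in mark_of(p,n)[:1]])
E
```

```text
top [(np.int32(269), array([0.5117, 0.2824, 0.01  ]))] (((21.679397583007812, 20.54180145263672), (25.887283325195312, 27.631799697875977), 85.47815704345703), array([0.47834592, 0.03293387, 0.        ]))
[array([0.4281, 0.085 , 0.    ]), array([0.5875, 0.0747, 0.    ]), array([ 0.5813, -0.0252,  0.    ]), array([ 0.4217, -0.013 ,  0.    ])]
tab [(0.87, array([195.2, 301.9]))]
half_line [(0.58, array([184.3, 295.8]))]
viewer [(0.63, array([205.3, 302.5]))]
side [(np.int32(195), array([0.5144, 0.2812, 0.01  ]))] (((14.507721900939941, 1.8469895124435425), (2.9319007396698, 10.226934432983398), 62.1893196105957), array([0.49451069, 0.08567864, 0.        ]))
[array([0.4318, 0.0844, 0.    ]), array([0.6085, 0.076 , 0.    ]), array([ 0.587 , -0.0274,  0.    ]), array([ 0.4193, -0.0144,  0.    ])]
tab [(0.71, array([218.2, 313.7]))]
half_line [(0.61, array([218.8, 319.1]))]
viewer [(0.98, array([245.9, 305.6]))]
```

View pics/crop1.png

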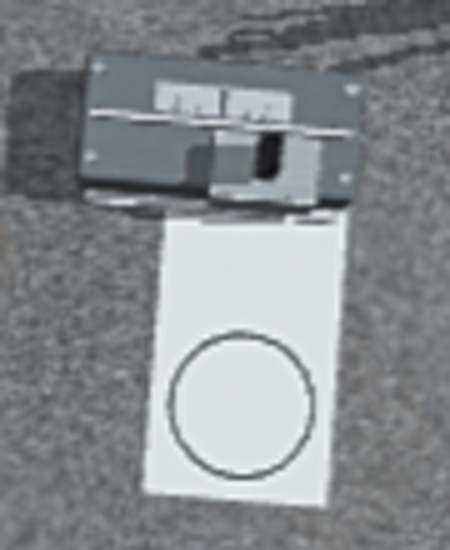

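```bash
cat >> h.py <<'E'
YAW=np.radians(-4); vx=np.array([np.cos(YAW),np.sin(YAW),0]); vy=np.array([-vx[1],vx[0],0]); vz=np.array([0,0,1.])
MARK=np.array([.4765,.0325,0]); ORG=MARK+.11*vx
def V(x,y,z): return ORG+x*vx+y*vy+z*vz
RT=np.c_[-vx,vy,-vz]   # tool axes in world
def go(t):
    s=get_state(); M=rot(s['tcp_rot']); 
    print('t',s['clock'],'pos',s['tool_pos'].round(4),'w',round(s['gripper_width'],4),'F',s['contact_force'].round(1),s['grasp_force'])
    print('turn deg',np.degrees(R.from_matrix(M.T@RT).as_rotvec()).round(2),'shift cm (after turn)',(100*RT.T@(np.array(t)-s['tool_pos'])).round(2))
E
python3 - <<'E'
from h import *
go([.513,.282,.10]); print(V(.016,0,.093),V(.046,.025,.051))
E
```

```text
t 1.5 pos [0.2069 0.5096 0.2312] w 0.0857 F [0.2 0.3 0.6] 0.0
turn deg [ -0.   -0.  -18.1] shift cm (after turn) [-32.12 -20.57  13.12]
[0.60219307 0.02371068 0.093     ] [0.6338639  0.04655709 0.051     ]
```

Call:
apply_moves:
  series: [0,0,-9,0,0,0,1,0,0,-9.1,0,0,0,1,0,0,0,-4,-2.57,1.64,1,0,0,0,-4,-2.57,1.64,1,0,0,0,-4,-2.57,1.64,1,0,0,0,-4,-2.57,1.64,1,0,0,0,-4,-2.57,1.64,1,0,0,0,-4,-2.57,1.64,1,0,0,0,-4,-2.57,1.64,1,0,0,0,-4.1,-2.58,1.64,1]
  force: 20

```text
clock: 2.75
tool_pos: [0.5141, 0.281, 0.0996]
tcp_rot: [0.0, 0.035, 0.999, 0.0]
contact_force: [-0.3, 0.6, 1.3]
gripper_width: 0.085
grasp_force: 0.0
```

```bash
python3 - <<'E'
from h import *
go([.513,.282,.10])
p=read_camera('side');save(p,'side2.png');print(dish(p))
p=read_camera('top');print(dish(p));go([.513,.282,.10])
E
```

```text
t 2.75 pos [0.5141 0.281  0.0996] w 0.085 F [-0.3  0.6  1.3] 0.0
turn deg [ 0.02  0.01 -0.  ] shift cm (after turn) [ 0.11  0.09 -0.04]
[]
[(np.int32(65), array([0.4989, 0.2735, 0.01  ]))]
t 2.85 pos [0.5159 0.2788 0.0984] w 0.0856 F [-0.6  0.4 -0.7] 0.0
turn deg [-0.08  0.02 -0.32] shift cm (after turn) [ 0.31  0.3  -0.16]
```

Call:
apply_moves:
  series: [0,0,0,0,0,2.5,1,0,0,0,0,0,2.5,1,0,0,0,0,0,2,1,0,0,0,0,0,1.5,1,0,0,0,0,0,0.8,1,0,0,0,0,0,0.4,0.7,0,0,0,0,0,0,0.7,0,0,0,0,0,0,0.7]

```text
clock: 3.85
tool_pos: [0.5133, 0.2822, 0.0037]
tcp_rot: [0.0, 0.035, 0.999, 0.0]
contact_force: [-0.1, 0.3, -0.1]
gripper_width: 0.0726
grasp_force: 0.0
```

```bash
python3 - <<'E'
from h import *
p=read_camera('side');go([.513,.282,.0])
q=p['img'][140:230,180:270,::-1]
cv2.imwrite('pics/crop2.png',cv2.resize(q,None,fx=6,fy=6,interpolation=cv2.INTER_CUBIC))
E
```

```text
t 3.9 pos [0.5133 0.2822 0.0037] w 0.0724 F [ 0.2 -0.2  0.2] 0.0
turn deg [ 0.02  0.06 -0.  ] shift cm (after turn) [ 0.03 -0.02  0.37]
```

View pics/crop2.png

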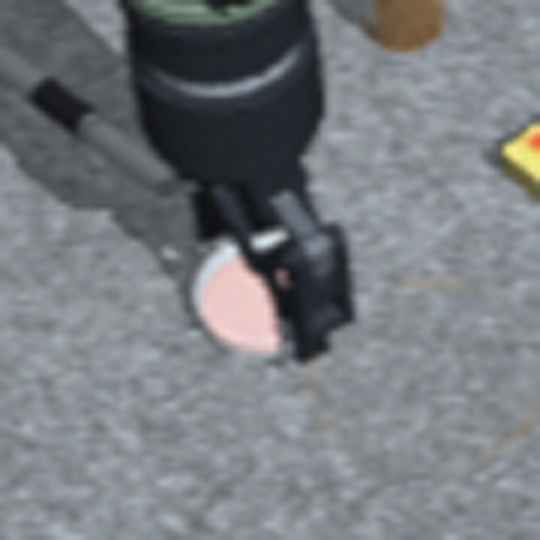

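The near finger stands just outside the dish's −y edge, dish between the fingers, centred. Lower a little, watching the force.

Call:
apply_moves:
  series: [0,0,0,0,0,0.2,0.6,0,0,0,0,0,0.2,0.6,0,0,0,0,0,0,0.6,0,0,0,0,0,0,0.6]

```text
clock: 4.4
tool_pos: [0.5128, 0.282, -0.0009]
tcp_rot: [-0.0, 0.035, 0.999, -0.0]
contact_force: [-0.3, -0.5, 0.3]
gripper_width: 0.0683
grasp_force: 0.0
```

Call:
apply_moves:
  series: [0,0,0,0,0,0.1,0.5,0,0,0,0,0,0.1,0.4,0,0,0,0,0,0,0.3,0,0,0,0,0,0,0.2,0,0,0,0,0,0,0.2]
  force: 20

```text
clock: 5.03
tool_pos: [0.5131, 0.282, -0.0013]
tcp_rot: [0.0, 0.035, 0.999, 0.0]
contact_force: [-4.0, -2.0, 13.4]
gripper_width: 0.063
grasp_force: 18.5
```

Call:
apply_moves:
  series: [0,0,0,0,0,-0.1,0.2,0,0,0,0,0,0,0.2,0,0,0,0,0,0,0.2]

```text
clock: 5.4
tool_pos: [0.5131, 0.2821, -0.0011]
tcp_rot: [0.0, 0.035, 0.999, 0.0]
contact_force: [-1.7, -1.3, 7.9]
gripper_width: 0.0625
grasp_force: 21.8
```

```bash
python3 - <<'E'
from h import *
p=read_camera('side');go(MARK)
q=p['img'][150:220,185:265,::-1]
cv2.imwrite('pics/crop3.png',cv2.resize(q,None,fx=7,fy=7,interpolation=cv2.INTER_CUBIC))
E
```

```text
t 5.45 pos [ 0.5131  0.282  -0.0011] w 0.0625 F [-2.1 -2.2  7.5] 21.83916963636875
turn deg [ 0.01  0.04 -0.01] shift cm (after turn) [  1.91 -25.15  -0.11]
```

View pics/crop3.png

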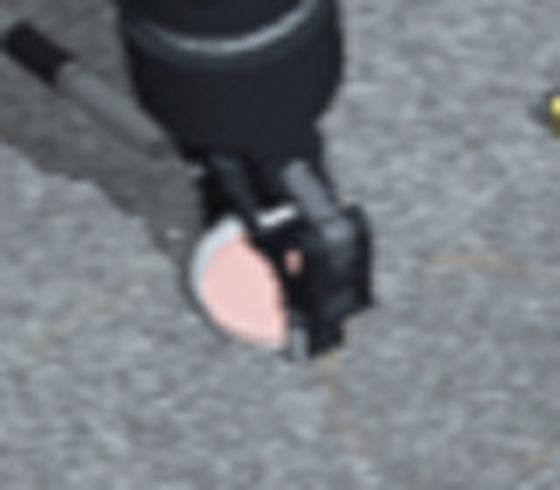

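The dish is held between the pads, flat on the worktop. Slide.

Call:
apply_moves:
  series: [0,0,0,0,0,-0.05,0.2,0,0,0,0,-0.4,0,0.2,0,0,0,0,-0.8,0,0.2,0,0,0,0.1,-1.2,0,0.2,0,0,0,0.1,-1.2,0,0.2,0,0,0,0.1,-1.2,0,0.2,0,0,0,0.1,-1.2,0,0.2,0,0,0,0.1,-1.2,0,0.2,0,0,0,0.1,-1.2,0,0.2,0,0,0,0,0,0,0.2]

```text
clock: 6.7
tool_pos: [0.5011, 0.1968, -0.0011]
tcp_rot: [0.0, 0.036, 0.999, -0.001]
contact_force: [0.7, -1.8, 7.2]
gripper_width: 0.0625
grasp_force: 21.7
```

Call:
apply_moves:
  series: [0,0,0,0.1,-1,-0.03,0.2,0,0,0,0.1,-1.5,0,0.2,0,0,0,0.1,-1.5,0,0.2,0,0,0,0.1,-1.5,0,0.2,0,0,0,0.1,-1.5,0,0.2,0,0,0,0.1,-1.5,0,0.2,0,0,0,0.1,-1.5,0,0.2,0,0,0,0.1,-1.5,0,0.2,0,0,0,0.1,-1.5,0,0.2,0,0,0,0,0,0,0.2]

```text
clock: 7.95
tool_pos: [0.4821, 0.0671, -0.0011]
tcp_rot: [-0.0, 0.036, 0.999, -0.001]
contact_force: [-1.0, -1.6, 6.7]
gripper_width: 0.0626
grasp_force: 21.8
```

```bash
python3 - <<'E'
from h import *
go(MARK)
E
```

```text
t 7.95 pos [ 0.4821  0.0671 -0.0011] w 0.0626 F [-1.  -1.6  6.7] 21.771572157740593
turn deg [-0.13 -0.04 -0.14] shift cm (after turn) [ 0.32 -3.49 -0.11]
```

Call:
apply_moves:
  series: [0,0,0,0.1,-1,0,0.2,0,0,0,0.1,-1,0,0.2,0,0,0,0.1,-0.8,0,0.2,0,0,0,0,-0.5,0,0.2,0,0,0,0,-0.2,0,0.2,0,0,0,0,0,0,0.2]

```text
clock: 8.7
tool_pos: [0.4767, 0.0341, -0.0011]
tcp_rot: [-0.0, 0.035, 0.999, 0.0]
contact_force: [-0.4, 3.0, 6.1]
gripper_width: 0.0624
grasp_force: 21.8
```

```bash
python3 - <<'E'
from h import *
for c,rc in (('top',(246,298)),('side',(267,268))):
    p=read_camera(c);print(c,dish(p))
    q=p['img'][rc[0]-55:rc[0]+45,rc[1]-60:rc[1]+60,::-1]
    cv2.imwrite('pics/b_%s.png'%c,cv2.resize(q,(480,400),interpolation=cv2.INTER_CUBIC))
cv2.imwrite('pics/both1.png',np.vstack([cv2.imread('pics/b_top.png'),cv2.imread('pics/b_side.png')])[:,:,:][100:700])
go(MARK)
E
```

```text
top []
side []
t 8.8 pos [ 0.4767  0.0341 -0.0011] w 0.0622 F [-0.   2.2  6.4] 21.841460466384888
turn deg [ 0.01 -0.04 -0.05] shift cm (after turn) [ 0.01 -0.16 -0.11]
```

View pics/both1.png

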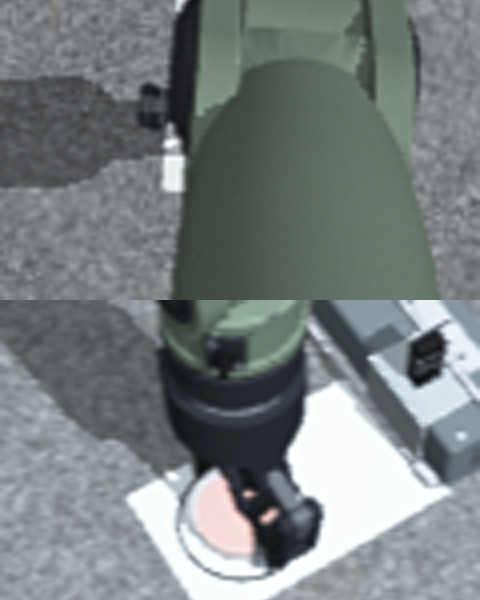

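Dish inside the ring in the side view (ring about (180–290, 470–578) in the crop); release after a last nudge, rise and look.

Call:
apply_moves:
  series: [0,0,0,0,-0.15,0,0.2,0,0,0,0,0,0,0.2,0,0,0,0,0,0,0.6,0,0,0,0,0,0,0.8,0,0,0,0,0,0,0.9,0,0,0,0,0,-2,0.9,0,0,0,0,0,-4,0.9,0,0,0,0,0,-5,0.9,0,0,0,0,0,-5,0.9,0,0,0,0,0,-4,0.9]

```text
clock: 10.05
tool_pos: [0.4774, 0.0332, 0.2008]
tcp_rot: [0.001, 0.035, 0.999, -0.0]
contact_force: [0.4, -0.3, -0.8]
gripper_width: 0.0817
grasp_force: 0.0
```

Call:
apply_moves:
  series: [0,0,0,0,5,0,0.9,0,0,0,0,5,0,0.9,0,0,0,0,5,0,0.9,0,0,0,0,5,0,0.9,0,0,0,0,5,0,0.9,0,0,0,0,0,0,0.9]

```text
clock: 10.8
tool_pos: [0.4944, 0.2855, 0.1983]
tcp_rot: [-0.0, 0.033, 0.999, 0.0]
contact_force: [-0.4, -0.2, 0.1]
gripper_width: 0.0809
grasp_force: 0.0
```

```bash
python3 - <<'E'
from h import *
for c,rc in (('top',(246,298)),('side',(267,268))):
    p=read_camera(c);print(c,dish(p),[(round(m['confidence'],2),at_z(p,m['position'],0).round(4)) for n in('dish','mark') for m in mark_of(p,n)[:1]])
    for n,z in (('tab',.093),('half_line',.051)): print(n,[(round(m['confidence'],2),np.round(m['position'],1),at_z(p,m['position'],z).round(4)) for m in mark_of(p,n)[:1]])
    q=p['img'][rc[0]-90:rc[0]+40,rc[1]-40:rc[1]+80,::-1]
    cv2.imwrite('pics/b_%s.png'%c,cv2.resize(q,None,fx=3.3,fy=3.3,interpolation=cv2.INTER_CUBIC))
cv2.imwrite('pics/both2.png',np.hstack([cv2.imread('pics/b_top.png'),cv2.imread('pics/b_side.png')]))
go(V(.016,0,.15))
E
```

```text
top [(np.int32(266), array([0.4752, 0.0333, 0.01  ]))] [(0.79, array([0.4766, 0.0291, 0.    ])), (0.89, array([0.4771, 0.0312, 0.    ]))]
tab [(0.85, array([194.6, 304.5]), array([0.6013, 0.0211, 0.093 ]))]
half_line [(0.69, array([182.3, 293.5]), array([0.6409, 0.0473, 0.051 ]))]
side [] [(0.89, array([0.4833, 0.0256, 0.    ])), (0.94, array([0.4883, 0.0384, 0.    ]))]
tab [(0.7, array([222.5, 312.2]), array([0.5975, 0.0224, 0.093 ]))]
half_line [(0.76, array([218.4, 318.1]), array([0.6355, 0.0423, 0.051 ]))]
t 11.3 pos [0.495 0.282 0.199] w 0.0809 F [-0.6 -0.   0.3] 0.0
turn deg [-0.    0.01 -0.07] shift cm (after turn) [-12.5  -25.02   4.9 ]
```

View pics/both2.png

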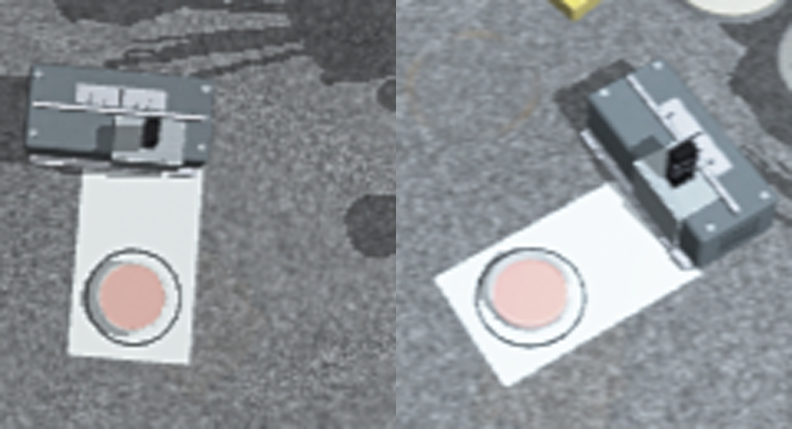

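Dish sits concentric in the ring (top crop: dish and ring both at about (132,297)). Now to above the tab.

Call:
apply_moves:
  series: [0,0,0,-2,-4,0.8,0.3,0,0,0,-2.1,-4.2,0.8,0.3,0,0,0,-2.1,-4.2,0.8,0.3,0,0,0,-2.1,-4.2,0.8,0.3,0,0,0,-2.1,-4.2,0.8,0.3,0,0,0,-2.1,-4.2,0.8,0.3,0,0,0,0,0,0,0.3,0,0,0,0,0,0,0.3]
  force: 30

```text
clock: 12.3
tool_pos: [0.6017, 0.0245, 0.1508]
tcp_rot: [-0.0, 0.035, 0.999, 0.0]
contact_force: [0.2, 0.7, -0.4]
gripper_width: 0.0555
grasp_force: 0.0
```

```bash
python3 - <<'E'
from h import *
go(V(.016,0,.066))
E
```

```text
t 12.3 pos [0.6017 0.0245 0.1508] w 0.0555 F [ 0.2  0.7 -0.4] 0.0
turn deg [ 0.02 -0.04 -0.05] shift cm (after turn) [-0.05 -0.08  8.48]
```

Call:
apply_moves:
  series: [0,0,0,0,0,3,0.3,0,0,0,0,0,3,0.3,0,0,0,0,0,1.5,0.3,0,0,0,0,0,0.8,0.3,0,0,0,0,0,0,0.3,0,0,0,0,0,0,-0.2,0,0,0,0,0,0,-0.5,0,0,0,0,0,0,-0.8,0,0,0,0,0,0,-1,0,0,0,0,0,0,-1]
  force: 30

```text
clock: 13.55
tool_pos: [0.6026, 0.024, 0.0687]
tcp_rot: [0.001, 0.035, 0.999, -0.001]
contact_force: [-0.6, -2.3, 6.1]
gripper_width: 0.0113
grasp_force: 34.1
```

```bash
python3 - <<'E'
from h import *
p=read_camera('side');go(V(.016,0,.066))
q=p['img'][170:300,240:380,::-1]
cv2.imwrite('pics/crop5.png',cv2.resize(q,None,fx=4,fy=4,interpolation=cv2.INTER_CUBIC))
E
```

```text
t 13.6 pos [0.6026 0.024  0.0687] w 0.0113 F [-1.  -3.   5.8] 34.11791145801544
turn deg [-0.06  0.08 -0.04] shift cm (after turn) [ 0.04 -0.03  0.27]
```

View pics/crop5.png

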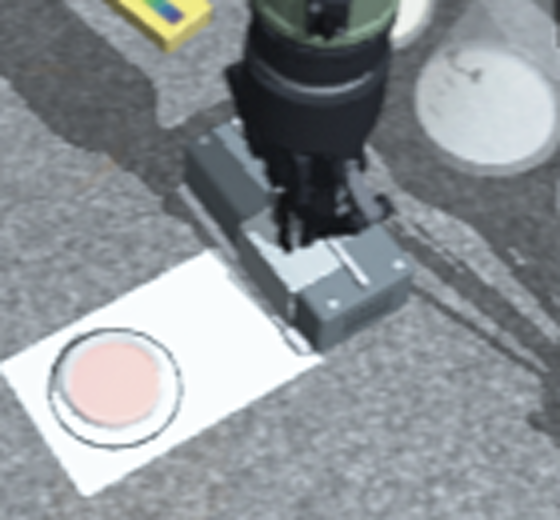

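Tab held (opening 11 mm on a 12 mm tab), dish undisturbed. Slide it open in small steps.

Call:
apply_moves:
  series: [0,0,0,0,0.3,0,-1,0,0,0,0,0.4,0,-1,0,0,0,0,0.4,0,-1,0,0,0,0,0.4,0,-1,0,0,0,0,0.3,0,-1,0,0,0,0,0.2,0,-1,0,0,0,0,0,0,-1,0,0,0,0,0,0,-1]
  force: 45

```text
clock: 14.6
tool_pos: [0.6041, 0.0431, 0.0687]
tcp_rot: [0.001, 0.036, 0.999, -0.001]
contact_force: [-0.9, -5.4, 5.6]
gripper_width: 0.0109
grasp_force: 46.9
```

```bash
python3 - <<'E'
from h import *
s=get_state();print((s['tool_pos']-ORG)@vy,(s['tool_pos']-ORG)@vx,s['contact_force']@vy); go(V(.016,.025,.066))
for k in range(2):
  for c in('side','top'):
    p=read_camera(c)
    for n,z in (('tab',.093),('half_line',.051)): print(c,n,[(round(m['confidence'],2),((at_z(p,m['position'],z)-ORG)@vy).round(4)) for m in mark_of(p,n)[:1]])
    print(get_state()['contact_force']@vy)
E
```

```text
0.01942465898545308 0.01653962213318045 -5.416139588298079
t 14.6 pos [0.6041 0.0431 0.0687] w 0.0109 F [-0.9 -5.4  5.6] 46.87623381614685
turn deg [-0.16  0.09 -0.07] shift cm (after turn) [0.05 0.56 0.27]
side tab [(0.93, np.float64(0.0259))]
side half_line [(0.96, np.float64(0.0226))]
-4.752476886681591
top tab []
top half_line []
-6.083377396033692
side tab [(0.56, np.float64(0.028))]
side half_line [(0.91, np.float64(0.0119))]
-4.442847814232617
top tab []
top half_line []
-5.182143742171922
```

Call:
apply_moves:
  series: [0,0,0,0,0.2,0,-1,0,0,0,0,0.2,0,-1,0,0,0,0,0.15,0,-1,0,0,0,0,0,0,-1,0,0,0,0,0,0,-1,0,0,0,0,0,0,-1,0,0,0,0,0,0,-1]

```text
clock: 16.08
tool_pos: [0.6045, 0.0482, 0.0687]
tcp_rot: [0.001, 0.036, 0.999, -0.002]
contact_force: [-0.6, -6.5, 5.8]
gripper_width: 0.0111
grasp_force: 46.9
```

```bash
python3 - <<'E'
from h import *
Y=[];F=[]
for k in range(8):
    p=read_camera('side');s=get_state();Y.append((s['tool_pos']-ORG)@vy);F.append(s['contact_force']@vy)
print(np.mean(Y),np.mean(F),np.std(F),s['grasp_force'],dish(p))
q=p['img'][195:265,285:365,::-1]
cv2.imwrite('pics/crop6.png',cv2.resize(q,None,fx=8,fy=8,interpolation=cv2.INTER_CUBIC))
E
```

```text
0.024606029245994678 -5.76812486759971 0.5787713275295361 46.871554255485535 []
```

View pics/crop6.png

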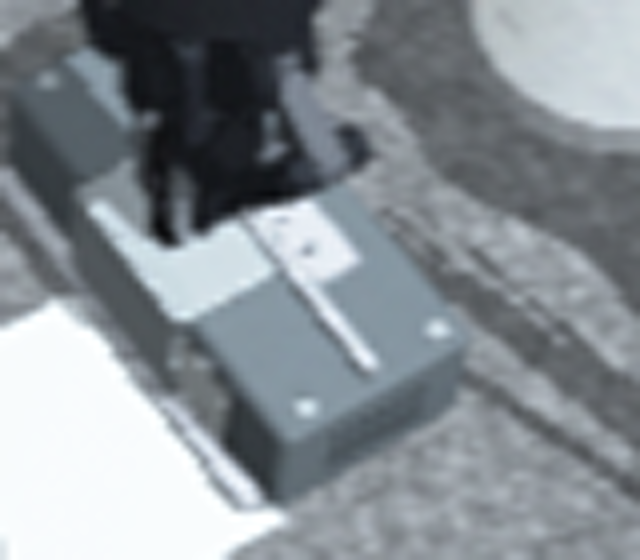

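The shutter flange has moved about 25 mm to the left, still gripped. Force (5.8 N) and travel (24.3 mm) both agree with half travel.

```bash
python3 -c "
from station import *
print(job_done())"
```

```text
the job is handed in; nothing more can be done
None
```

I handed the job in with the dish centred in the mark and let go, and the fingers still gripping the shutter at about 24 mm of travel, against a half-travel target of 25 mm; the judge's result was not shown.

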